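Reject the sampling valve with the worn lever

ROBOT

A 7-joint arm with a two-finger parallel gripper is mounted at the origin on the work surface. World frame = base frame: x ahead of the robot, y to its left, z up, the work surface at z = 0. Lengths are in m, angles in rad, forces in N, time in s.
With the tool pointing down it reaches from about 0.4 to 0.85 m from the base axis. Payload 4.5 kg.
Tool frame: the origin (TCP) lies between the finger pads; the fingertips stand 22 mm ahead of it and the grasp point (between the pads) lies 3 mm ahead of it; z points along the fingers, y is the line along which they close (so a half turn about z gives the same grasp; the last joint's range is limited). The gripper opens to 85 mm and grips with 20 to 120 N. Pads are 22 mm wide; open, the fingers measure 114 mm over their backs; the gripper's body (76 mm by 85 mm) begins 54 mm behind the grasp point. The pads swing forward as they close: fully open they stand 13 mm farther back than shut.
Start: joints at [-1.147, 0.689, -0.195, 1.565, 0.157, 0.902, -0.215], TCP at [0.237, 0.578, 0.229] pointing down, gripper open.
Joint ranges: [-3.01, 3.01], [-0.46, 2.08], [-1.47, 1.51], [0.13, 2.56], [-1, 4.14], [0.04, 2.09], [-2.66, 2.66]. Speed limits (rad/s): [2.57, 2.57, 3.14, 3.14, 3.14, 3.14, 3.14].

INTERFACE

Orientations are given as a rotation vector (axis times angle).
In Python, from bench import env gives the robot as it stands.
- The arm moves only by the tool servo_tool, never from a script. Its argument "motion" is a list of rows, each a list of 7 numbers: the turn, a rotation vector about the tool's x, y, z in units of 6 degrees (1.0 is 6 degrees), then the shift along the tool's x, y, z in units of 40 mm (1.0 is 40 mm), then the opening, from 0 (shut) to 1 (fully open). A call has exactly 10 rows; each row is the pose to reach, as a shift and turn from the pose commanded when the call began, along the tool's axes at that moment; what a row does not reach only later rows make up. A row lasts 1/10 s, in which the tool goes at most 50 mm and 8.59 degrees, less where a joint would pass 70% of its speed; a pose out of reach is approached as far as the arm can. A call with a gripper value outside its range is refused whole. The fingers move at their own pace and stop on an object; "force" is the grip in N (left out, the last holds). Time passes only in rows, so rows that repeat a pose let the fingers close, or fill a call up. It gives the time, the measured TCP pose, the force, the opening and the grip force at its end, in the units of the state.
- env.get_obs(): the state, without advancing time (a new reading comes with each control period).
- env.grab_frame(name): name is "side" or "top" or "wrist"; returns a dict with "color" (384x512x3 uint8, blue, green, red), "fov_y" (degrees; the focal length in pixels is half the picture's height over the tangent of half this angle, whatever the lens; pixels are square), "cx", "cy" (the principal point, pixels), "k1" (the pictures are not rectified: a ray, as slopes to the right and down, at radius r is drawn at 1 + k1 r^2 times it, then the intrinsics apply), "eye" and "orientation" of the camera in the world. Camera axes: x right, y down, z forward; pixel columns grow to the right and rows downward; lengths in m; the calibration is good to about 2 mm. A picture is of the moment at which its call begins. There is no depth.
- env.close_job(): hands the job in; it is judged then, once.
Trained networks look in a picture, given as the dict that the camera call returned (one of the last four; its "shot" number tells which), for a name from the list of things; names that differ only in an ending like _2 or _b are one class to them, and where a whole thing is asked for, a point or a joint stands for the part that bears it (a point fixed in the world has none). Each returns a list of dicts, best first, with "conf" (0 to 1); they miss things now and then, are a little off and sometimes report something else, mostly with a low value. They report only what shows in the picture. A call takes as long as a camera call. They do not tell look-alikes from the thing itself.
- env.recognise(label, picture): "point" ([column, row] in pixels, amid what is visible of it).
- env.pinpoint(label, picture): "point" ([column, row] in pixels: a listed point, or the origin of a listed thing).
The state is a dict: "t": time; "q": joint angles; "qd": joint speeds; "effort": joint torques, N m; "ee_pos": TCP position; "tool_rot": TCP orientation; "wrist_force": force on the tool from outside, world axes, zero at the start; "moment": the same for the moment, N m; "grip_width": opening from 0.0 (shut) to 1.0 (fully open); "grip_force": force on a finger pad.
Only numpy, scipy, OpenCV 4.12 (cv2) and the standard library are available. Lean on these libraries where they do the work, as an engineer would, in place of code of your own. Each camera call takes 0.05 s, during which the arm holds its last target. There are 200 camera calls.

TASK

One of the three water-sampling valves in the wooden rack has a lever that is worn loose on its stem. Gently rock the levers towards open and back to shut, right through whatever play they have, but stop when you feel the stem take hold: the valves are shut and must stay shut. Take the one with the loose lever out of the rack and set it down in the red tray without dropping it; leave the other two lying in their places and do not disturb the other things on the bench.

Things in the scene. Friction and masses are not known exactly. Their poses are not given: they have to be found in the camera images.
- rack: beech rack fixed to the bench, 100 mm deep (x), 430 mm long (y); origin under its middle, z up. Two notched boards along y, 54 mm high, 10 mm thick, centred 19 mm either side of the middle line; end boards 64 mm high. Three brass ball valves that look alike, 0.2 kg each, lie in the notches (0.7 mm room each way in y, 1.2 mm in x) and lift straight up. Which one is worn changes each time.
- place_1 (a point): first place in the rack: the point at the underside of the valve that lies there, on its stem's axis, 30 mm above the table (true to 1.5 mm); axes are the rack's. Valve: pipe 56 mm long along x, its axis 12 mm above the underside, ends 24 mm wide, the round middle 3.5 mm lower than the underside; stem upright, nothing higher than 56 mm above this point.
- place_2 (a point): second place, the same kind of point. Sound lever: about 2 degrees of play on the stem (2 mm at 60 mm out from the stem), and the whole valve may shift in its notches by another 1 to 3 mm there; then the stem holds, and turns, opening the valve, at about 0.9 N m (15 N at 60 mm out).
- place_3 (a point): third place, the same kind of point. Worn lever: it swings almost freely (under 0.5 N) through about 14 degrees (14 to 15 mm at 60 mm out) from shut towards open before the stem takes hold at the same 0.9 N m. All levers start at or within a degree of the shut end of their play.
- sleeve_1 (a point): middle of the blue sleeve on the lever of the valve at place_1 when shut, 80 mm above the table and 55 mm out from the stem (true to 3 mm; this point is fixed to the rack and does not follow the lever). The sleeve is 16 mm wide (x), 64 mm long (y, from 23 to 87 mm out), 10 mm thick; axes are the rack's.
- sleeve_2 (a point): the same for place_2. A shut lever points along the rack's +y; it opens by swinging towards the rack's -x (counter-clockwise seen from above); towards +x it meets a solid stop, on which it is not to be pressed with more than 15 N. Felt between a gripper stopped by 3 to 5 N each way at 62 mm out, a sound lever gives 4 to 9 mm in all, the worn one 17 mm or more.
- sleeve_3 (a point): the same for place_3. A valve may be lifted and carried by the sleeve, held close to the stem. Clamped tight, a lever can only be rocked along its arc about the stem; between slack fingers it can be pushed straight from either side.
- red_tray: red open repair tray, fixed, empty, 200 mm (x) by 140 mm (y), 45 mm high, walls and floor 4 to 5 mm; origin under its middle, z up. On the left or the right of the rack.
- green_tray: green open tray of the same size holding spare fittings, on the other side; not to be used. Origin under its middle.
- spanner: loose steel spanner, 170 mm, lying on the bench near the robot; origin at the middle of its underside. Leave alone.
- reagent_1: small amber reagent bottle, 34 mm across, 62 mm high; origin at its underside. Leave alone.
- reagent_2: a second one like it. Leave alone.
- jar_lid: loose green jar lid, 68 mm across, 13 mm high; origin at its underside. Leave alone.
- beaker: clear plastic beaker, 68 mm across, 85 mm high, behind the rack; origin at its underside. Leave alone.
- solution_bottle: white bottle with a blue cap, 60 mm across, 115 mm high, behind the rack; origin at its underside. Leave alone.
There are look-alikes about, which are no part of the job. Of the things that look like the red_tray, the larger one is meant.

How it is judged:
By the outcome, as a careful person would: the job done as asked, in the order asked, and still so for the second after the job is handed in, with the robot touching nothing.
It also fails if it takes over 58 s, if anything falls off the work surface, if the arm or the gripper's body presses on something with over 40 N, if the wrist force passes 120 N, or if a joint passes its speed limit or range.

## Working session

There is one attempt and no reset: what is moved stays moved. The work goes in short steps, Python scripts to look and compute and a tool call to move; the robot and the scene stay as the last step left them, time stands still between calls to the robot, and variables do not carry over. Pictures are saved under pics/ and viewed, at most 10 in all, crops included, and the job is handed in when it is done.

Besides the shell and the picture viewer there is one more tool, called by a JSON object that holds its "name" and its "arguments". servo_tool: Moves the arm, as the interface text tells. Its arguments: {"type":"object","properties":{"motion":{"type":"array","items":{"type":"array","items":{"type":"number"}}},"force":{"type":"number"}},"required":["motion"]}

```bash
mkdir -p pics; ls; cat > h.py <<'E'
import numpy as np, cv2
from scipy.spatial.transform import Rotation as R
def K(p):
    f=p["color"].shape[0]/2/np.tan(np.radians(p["fov_y"])/2); return f
def RM(p):
    o=np.array(p["orientation"],float)
    return o if o.shape==(3,3) else R.from_rotvec(o).as_matrix() if o.size==3 else R.from_quat(o).as_matrix()
def ray(p,uv):
    f=K(p); Km=np.array([[f,0,p["cx"]],[0,f,p["cy"]],[0,0,1]])
    n=cv2.undistortPoints(np.array([[uv]],float),Km,np.array([p["k1"],0,0,0.]))[0,0]
    d=RM(p)@np.array([n[0],n[1],1]); return np.array(p["eye"]),d
def atz(p,uv,z):
    e,d=ray(p,uv); return e+d*(z-e[2])/d[2]
def proj(p,X):
    f=K(p); Km=np.array([[f,0,p["cx"]],[0,f,p["cy"]],[0,0,1]])
    c=RM(p).T@(np.array(X)-np.array(p["eye"])); r=c[:2]/c[2]; r=r*(1+p["k1"]*(r@r)); return r*f+[p["cx"],p["cy"]]
E
python3 - <<'E'
from bench import env
from h import *
print(env.get_obs())
T=env.grab_frame("top");S=env.grab_frame("side")
for n,p in(("top",T),("side",S)):
    print(n,{k:v for k,v in p.items() if k!="color"})
    cv2.imwrite(f"pics/{n}0.png",p["color"])
Z=dict(rack=0,place_1=.03,sleeve_1=.08,red_tray=0,green_tray=0,spanner=0,reagent_1=0,jar_lid=0,beaker=0,solution_bottle=0)
for l,z in Z.items():
    for n,p in(("top",T),("side",S)):
        print(l,n,[(np.round(r["point"]).tolist(),round(r["conf"],2),np.round(atz(p,r["point"],z)[:2],3).tolist()) for r in env.pinpoint(l,p)])
E
```

```text
pics
{'t': 0.0, 'q': array([-1.147209  ,  0.69000171, -0.1945384 ,  1.56636532,  0.15729065,
        0.90247596, -0.21511001]), 'qd': array([-0.00109675,  0.00039289,  0.00275335, -0.0003894 , -0.00153276,
       -0.000415  ,  0.00092448]), 'effort': array([-3.34006918e-04, -5.39612460e+01, -1.26699787e+00, -1.58537596e+01,
        8.96028330e-03,  9.35222983e-03, -2.10553043e-05]), 'ee_pos': array([0.23727589, 0.57749564, 0.22826792]), 'tool_rot': array([-6.08219760e-01, -3.08189474e+00,  2.89131240e-03]), 'wrist_force': array([-1.22701198, -0.59181216,  0.12319503]), 'moment': array([-0.04002201,  0.03384025,  0.05184519]), 'grip_force': 0.0, 'grip_width': 0.9985213085222556}
top {'fov_y': 42.42483482697647, 'cx': 256.63399814194673, 'cy': 186.3056760533585, 'k1': 0.01145339652981822, 'eye': array([ 0.33954247, -0.0041223 ,  1.59492576]), 'orientation': array([-2.16568003,  2.18300564, -0.10983476]), 'shot': 1}
side {'fov_y': 52.391386008938056, 'cx': 259.0715946317408, 'cy': 194.17647758257826, 'k1': -0.12371182544813678, 'eye': array([ 0.28560099, -0.90917122,  0.69290954]), 'ori
[... 1106 characters left out ...]
255.0, 212.0], 0.53, [0.409, -0.005])]
spanner side [([221.0, 226.0], 0.68, [0.39, -0.017])]
reagent_1 top [([189.0, 153.0], 0.64, [0.603, 0.207]), ([185.0, 218.0], 0.63, [0.391, 0.219]), ([300.0, 206.0], 0.43, [0.428, -0.153])]
reagent_1 side [([233.0, 272.0], 0.57, [0.39, -0.206]), ([238.0, 260.0], 0.44, [0.411, -0.17])]
jar_lid top [([187.0, 219.0], 0.91, [0.39, 0.211])]
jar_lid side [([214.0, 187.0], 0.65, [0.403, 0.199])]
beaker top [([232.0, 104.0], 0.87, [0.765, 0.068]), ([136.0, 186.0], 0.56, [0.499, 0.376])]
beaker side [([331.0, 196.0], 0.59, [0.762, 0.053])]
solution_bottle top [([301.0, 109.0], 0.57, [0.747, -0.159])]
solution_bottle side [([355.0, 233.0], 0.94, [0.753, -0.141])]
```

```bash
python3 - <<'E'
import cv2
t=cv2.imread("pics/top0.png");s=cv2.imread("pics/side0.png")
cv2.imwrite("pics/top1.png",cv2.resize(t[70:310,90:410],(800,600),interpolation=cv2.INTER_CUBIC))
cv2.imwrite("pics/side1.png",cv2.resize(s,(800,600),interpolation=cv2.INTER_CUBIC))
E
```

```text
(no output)
```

View pics/top1.png

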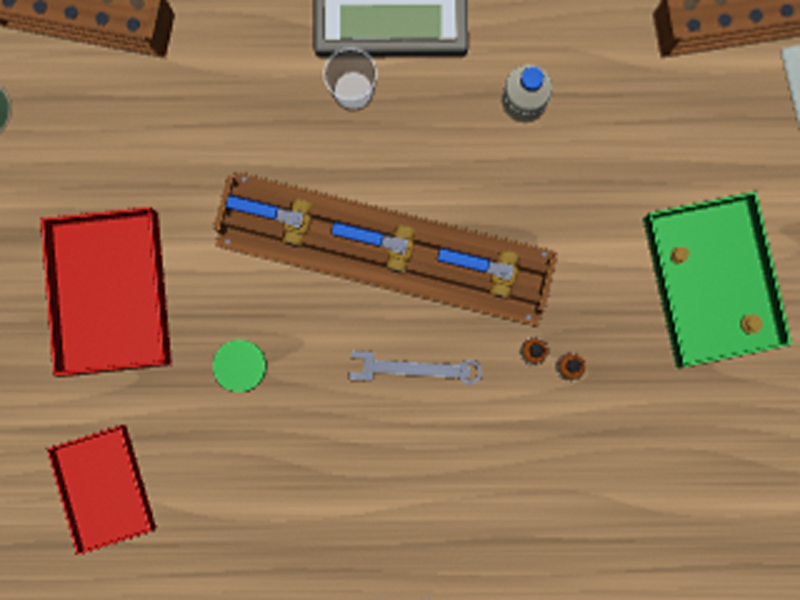

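View pics/side1.png

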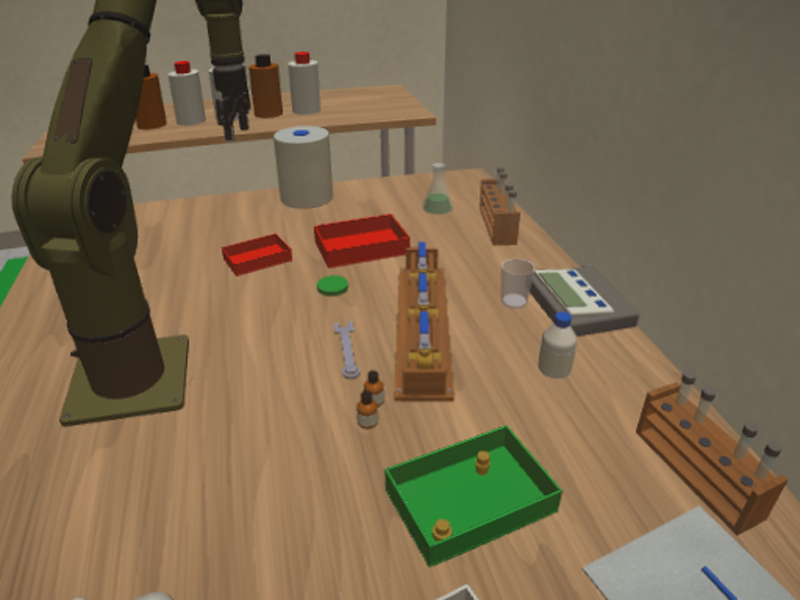

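The picture shows the candidates for red tray in the top crop. The larger is at (106,292), original pixel (133,187). The smaller look-alike is at (100,490), original (130,266). I choose the larger, left of the rack. The levers (blue) are at (250,208), (357,234) and (463,260), pointing left (+y). Next I'm refining the geometry.

```bash
python3 - <<'E'
from bench import env
from h import *
from scipy.optimize import least_squares
T=env.grab_frame("top");S=env.grab_frame("side")
Z={"place":.03,"sleeve":.08}
obs=[]
for p in(T,S):
    for l in("place_1","sleeve_1"):
        for r in env.pinpoint(l,p):
            if r["conf"]>.5: obs.append((p,l[:-2],r["point"]))
# model: rack x,y,yaw + place offsets
def model(v):
    x,y,a,o1,o2,o3=v; c,s=np.cos(a),np.sin(a)
    return {"place":[(x-s*o,y+c*o,.03) for o in(o1,o2,o3)],"sleeve":[(x-s*(o+.055),y+c*(o+.055),.08) for o in(o1,o2,o3)]}
def res(v):
    m=model(v); out=[]
    for p,l,uv in obs:
        d=[proj(p,X)-uv for X in m[l]]; out+=list(min(d,key=np.linalg.norm))
    return out
f=least_squares(res,[.545,.015,-.265,-.14,0,.14],loss="soft_l1",x_scale=[.01,.01,.01,.01,.01,.01])
print(np.round(f.x,4),"yaw",np.degrees(f.x[2])); print(np.round(f.fun.reshape(-1,2),1).tolist())
for k,v in model(f.x).items(): print(k,np.round(v,4).tolist())
# colour blobs top
def blobs(p,lo,hi,z,mn,n):
    hsv=cv2.cvtColor(p["color"],cv2.COLOR_BGR2HSV); m=cv2.inRange(hsv,lo,hi)
    k,lab,st,ce=cv2.connectedComponentsWithStats(m)
    for i in range(1,k):
        if st[i,4]<mn: continue
        uv=np.argwhere(lab==i)[:,::-1]
        P=np.array([atz(p,q,z)[:2] for q in uv]).astype(np.float32)
        c,wh,a=cv2.minAreaRect(P); print(n,st[i,4],ce[i].round(1).tolist(),np.round(P.mean(0),4).tolist(),"rect",np.round(c,4).tolist(),np.round(wh,3).tolist(),round(a,1))
blobs(T,(105,120,60),(125,255,255),.085,40,"blueT"); blobs(S,(105,120,60),(125,255,255),.082,40,"blueS")
blobs(T,(0,170,100),(6,255,255),.045,300,"redT")
blobs(T,(170,170,60),(180,255,255),.045,300,"redT2")
c=T["color"][140:235,95:240]; cv2.imwrite("pics/crop.png",cv2.resize(c,(725,475),interpolation=cv2.INTER_CUBIC))
E
```

```text
[ 0.6247  0.3195 -0.2612 -0.4526 -0.3168 -0.1825] yaw -14.964491974529237
[[0.9, -3.0], [0.2, -2.3], [2.2, 0.0], [-1.2, 0.1], [-2.9, 3.0], [1.2, 1.2], [1.1, 0.2], [-3.3, -0.4], [-2.3, -1.8], [0.8, 2.0], [-2.8, -0.5]]
place [[0.5078, -0.1177, 0.03], [0.5429, 0.0135, 0.03], [0.5776, 0.1432, 0.03]]
sleeve [[0.522, -0.0646, 0.08], [0.5571, 0.0666, 0.08], [0.5918, 0.1963, 0.08]]
blueT 60 [302.5, 101.0] [0.7512999773025513, -0.15710000693798065] rect [0.7513, -0.1571] [0.022, 0.026] 89.1
blueT 83 [452.3, 101.2] [0.746999979019165, -0.6238999962806702] rect [0.7471, -0.6244] [0.006, 0.132] 11.5
blueT 107 [190.2, 152.4] [0.5920000076293945, 0.19210000336170197] rect [0.5916, 0.1916] [0.063, 0.016] 75.4
blueT 108 [232.5, 163.0] [0.5579000115394592, 0.061799999326467514] rect [0.5579, 0.0618] [0.063, 0.016] 75.4
blueT 110 [275.1, 173.5] [0.5242000222206116, -0.0689999982714653] rect [0.5241, -0.069] [0.063, 0.016] 76.5
blueT 71 [2.1, 215.6] [0.4018000066280365, 0.760699987411499] rect [0.4011, 0.7596] [0.042, 0.015] 2.4
blueS 48 [270.0, 180.1] [0.5601999759674072, 0.06759999692440033] rect [0.5604, 0.0686] [0.059, 0.012] 75.0
blueS 65 [271.0, 206.0] [0.5266000032424927, -0.06549999862909317] rect [0.5268, -0.0651] [0.058, 0.011] 74.9
blueS 56 [360.5, 202.9] [0.7728000283241272, -0.11249999701976776] rect [0.7707, -0.1168] [0.041, 0.025] 64.3
blueS 88 [460.1, 373.7] [0.7117000222206116, -0.6430000066757202] rect [0.711, -0.6423] [0.006, 0.049] 13.1
redT 2550 [131.9, 186.8] [0.49070000648498535, 0.3797000050544739] rect [0.4936, 0.3845] [0.2, 0.14] 5.7
redT 1249 [130.5, 265.3] [0.2467000037431717, 0.3801000118255615] rect [0.2461, 0.3844] [0.137, 0.096] 17.2
```

View pics/crop.png

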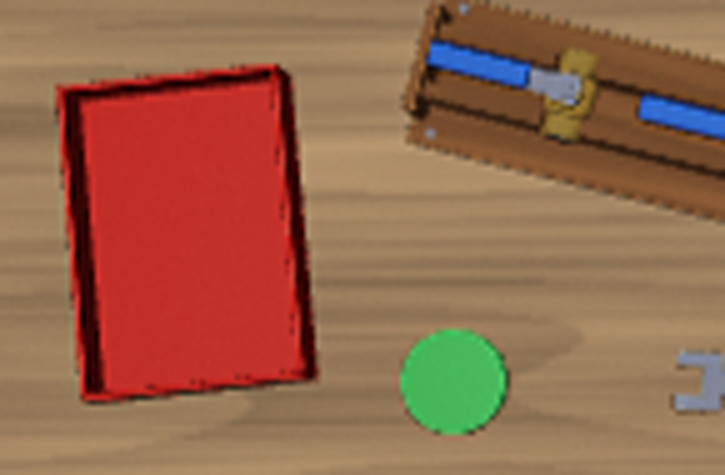

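The crop shows the 200x140 tray, corners about (60,90), (285,68), (315,380) and (85,400). That is the larger one, so the choice is confirmed. Sleeve 3 is at about (478,62). Now I'll work out the first move to a hover over lever 3.

```bash
cat > u.py <<'E'
# usage: python3 u.py cx cy cz cyaw  tx ty tz tyaw   (yaw of tool y axis, deg; tool x = yaw+90, z down)
import sys,numpy as np
c=np.array(list(map(float,sys.argv[1:]))); a=np.radians(c[3]); d=c[4:7]-c[:3]
ty=np.array([np.cos(a),np.sin(a)]); tx=np.array([-np.sin(a),np.cos(a)])
print("rz %.3f  x %.3f y %.3f z %.3f"%(-(c[7]-c[3])/6,d[:2]@tx/.04,d[:2]@ty/.04,-d[2]/.04))
E
python3 u.py .2373 .5775 .2285 67.66 .5945 .200 .13 -14.5
```

```text
rz 13.693  x -11.847 y -5.335 z 2.462
```

{"name": "servo_tool", "arguments": {"motion": [[0,0,1.37,-1.18,-0.53,0.25,0.36],[0,0,2.74,-2.37,-1.07,0.5,0.36],[0,0,4.11,-3.55,-1.6,0.74,0.36],[0,0,5.48,-4.74,-2.13,0.98,0.36],[0,0,6.85,-5.92,-2.67,1.23,0.36],[0,0,8.22,-7.11,-3.2,1.48,0.36],[0,0,9.58,-8.29,-3.73,1.72,0.36],[0,0,10.95,-9.48,-4.27,1.97,0.36],[0,0,12.32,-10.66,-4.8,2.22,0.36],[0,0,13.7,-11.85,-5.33,2.46,0.36]], "force": 40}}

```text
t: 2.4
ee_pos: [0.5766, 0.2201, 0.1358]
tool_rot: [-2.49, -1.916, -0.001]
wrist_force: [0.7, 0.7, 0.0]
grip_width: 0.362
grip_force: 0.0
```

```bash
python3 u.py .5766 .2201 .1358 -14.84 .5945 .200 .115 -14.5
```

```text
rz -0.057  x -0.371 y 0.561 z 0.520
```

{"name": "servo_tool", "arguments": {"motion": [[0,0,0,-0.18,0.28,0.2,0.36],[0,0,-0.05,-0.37,0.56,0.4,0.36],[0,0,-0.05,-0.37,0.56,0.52,0.36],[0,0,-0.05,-0.37,0.56,0.52,0.36],[0,0,-0.05,-0.37,0.56,0.52,0.36],[0,0,-0.05,-0.37,0.56,0.52,0.36],[0,0,-0.05,-0.37,0.56,0.52,0.36],[0,0,-0.05,-0.37,0.56,0.52,0.36],[0,0,-0.05,-0.37,0.56,0.52,0.36],[0,0,-0.05,-0.37,0.56,0.52,0.36]]}}

```text
t: 3.4
ee_pos: [0.5933, 0.2016, 0.1153]
tool_rot: [2.479, 1.929, 0.0]
wrist_force: [-0.1, 0.1, 1.0]
grip_width: 0.361
grip_force: 0.0
```

```bash
python3 - <<'E'
from bench import env
from h import *
W=env.grab_frame("wrist"); o=env.get_obs(); print(o["ee_pos"],o["tool_rot"],o["wrist_force"],o["t"])
hsv=cv2.cvtColor(W["color"],cv2.COLOR_BGR2HSV); m=cv2.inRange(hsv,(100,110,50),(128,255,255))
k,lab,st,ce=cv2.connectedComponentsWithStats(m)
for i in range(1,k):
    if st[i,4]>300:
        uv=np.argwhere(lab==i)[::7,::-1]; P=np.array([atz(W,q,.085)[:2] for q in uv]).astype(np.float32)
        c,wh,a=cv2.minAreaRect(P); print(st[i,4],ce[i],np.round(c,4),np.round(wh,4),a)
cv2.imwrite("pics/w1.png",W["color"])
E
```

```text
[0.59327618 0.20148099 0.11527397] [-2.47960647e+00 -1.92902002e+00 -1.93339688e-04] [ 0.75401027 -0.0129685   0.48810883] 3.45
2288 [263.7972028 233.8479021] [0.5947 0.1945] [0.0631 0.0148] 75.43279266357422
```

View pics/w1.png

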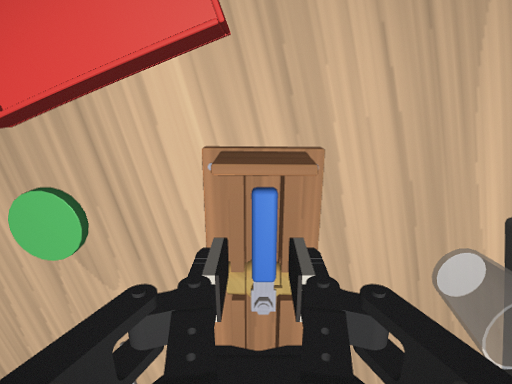

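The wrist picture shows sleeve 3 at (264,234) between the fingers (x 225 to 290), with nothing else in the way. It is about 3 mm to +x of the gripper's centre. I'll descend around it and move to near contact on the open side.

{"name": "servo_tool", "arguments": {"motion": [[0,0,0,0,0.07,0.1,0.36],[0,0,0,0,0.07,0.25,0.36],[0,0,0,0,0.07,0.45,0.36],[0,0,0,0,0.07,0.65,0.36],[0,0,0,0,0.0,0.65,0.36],[0,0,0,0,-0.06,0.65,0.36],[0,0,0,0,-0.12,0.65,0.36],[0,0,0,0,-0.12,0.65,0.36],[0,0,0,0,-0.12,0.65,0.36],[0,0,0,0,-0.12,0.65,0.36]]}}

```text
t: 4.45
ee_pos: [0.5889, 0.2027, 0.0895]
tool_rot: [2.479, 1.929, 0.001]
wrist_force: [-0.3, -0.6, 0.1]
grip_width: 0.361
grip_force: 0.0
```

{"name": "servo_tool", "arguments": {"motion": [[0,0,0,0,-0.03,0,0.36],[0,0,0,0,-0.06,0,0.36],[0,0,0,0,-0.08,0,0.36],[0,0,0,0,-0.08,0,0.36],[0,0,0,0,-0.08,0,0.36],[0,0,0,0,-0.08,0,0.36],[0,0,0,0,-0.08,0,0.36],[0,0,0,0,-0.08,0,0.36],[0,0,0,0,-0.08,0,0.36],[0,0,0,0,-0.08,0,0.36]]}}

```text
t: 5.45
ee_pos: [0.5855, 0.2035, 0.0892]
tool_rot: [-2.479, -1.929, -0.0]
wrist_force: [0.9, -0.2, 0.1]
grip_width: 0.357
grip_force: 0.0
```

{"name": "servo_tool", "arguments": {"motion": [[0,0,0,0,-0.02,0,0.36],[0,0,0,0,-0.04,0,0.36],[0,0,0,0,-0.06,0,0.36],[0,0,0,0,-0.06,0,0.36],[0,0,0,0,-0.06,0,0.36],[0,0,0,0,-0.06,0,0.36],[0,0,0,0,-0.06,0,0.36],[0,0,0,0,-0.06,0,0.36],[0,0,0,0,-0.06,0,0.36],[0,0,0,0,-0.06,0,0.36]]}}

```text
t: 6.45
ee_pos: [0.5832, 0.2041, 0.0892]
tool_rot: [-2.479, -1.929, -0.0]
wrist_force: [-0.0, 0.7, -0.5]
grip_width: 0.357
grip_force: 0.0
```

```bash
cat > w.py <<'E'
from bench import env
from h import *
W=env.grab_frame("wrist"); o=env.get_obs(); print(o["ee_pos"],o["wrist_force"],o["t"])
hsv=cv2.cvtColor(W["color"],cv2.COLOR_BGR2HSV); m=cv2.inRange(hsv,(100,110,50),(128,255,255))
k,lab,st,ce=cv2.connectedComponentsWithStats(m)
for i in range(1,k):
    if st[i,4]>300:
        uv=np.argwhere(lab==i)[::3,::-1]; P=np.array([atz(W,q,.085)[:2] for q in uv]).astype(np.float32)
        c,wh,a=cv2.minAreaRect(P); print(st[i,4],ce[i],np.round(c,4),np.round(wh,4),a)
import sys; cv2.imwrite(f"pics/{sys.argv[1]}.png",W["color"])
E
python3 w.py w2
```

```text
[0.58318163 0.20409324 0.08922819] [-0.35344421  0.61364184 -0.15347693] 6.5
2508 [281.78708134 250.46212121] [0.5945 0.1949] [0.0629 0.0155] 75.60673522949219
```

View pics/w2.png

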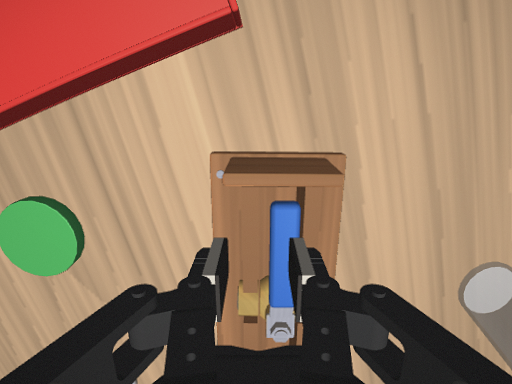

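The picture shows the right finger's inner face (292,250) just reaching the sleeve's right edge (300,210). So the gap was larger than I assumed, and contact only starts now. I'll continue in small steps.

{"name": "servo_tool", "arguments": {"motion": [[0,0,0,0,-0.02,0,0.36],[0,0,0,0,-0.04,0,0.36],[0,0,0,0,-0.06,0,0.36],[0,0,0,0,-0.06,0,0.36],[0,0,0,0,-0.06,0,0.36],[0,0,0,0,-0.06,0,0.36],[0,0,0,0,-0.06,0,0.36],[0,0,0,0,-0.06,0,0.36],[0,0,0,0,-0.06,0,0.36],[0,0,0,0,-0.06,0,0.36]]}}

```text
t: 7.5
ee_pos: [0.5809, 0.2046, 0.0892]
tool_rot: [-2.48, -1.929, -0.0]
wrist_force: [-0.3, 0.0, -0.4]
grip_width: 0.364
grip_force: 0.0
```

```bash
python3 w.py w3
```

```text
[0.58085586 0.20465138 0.0892161 ] [-0.03184839  0.46769608  0.08951919] 7.55
2211 [285.36499322 247.6458616 ] [0.5943 0.1949] [0.0629 0.0152] 75.59159088134766
```

```bash
python3 - <<'E'
import cv2
a=cv2.imread("pics/w3.png")[190:360,180:350]; cv2.imwrite("pics/w3c.png",cv2.resize(a,None,fx=3.5,fy=3.5,interpolation=cv2.INTER_CUBIC))
E
```

```text
(no output)
```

View pics/w3c.png

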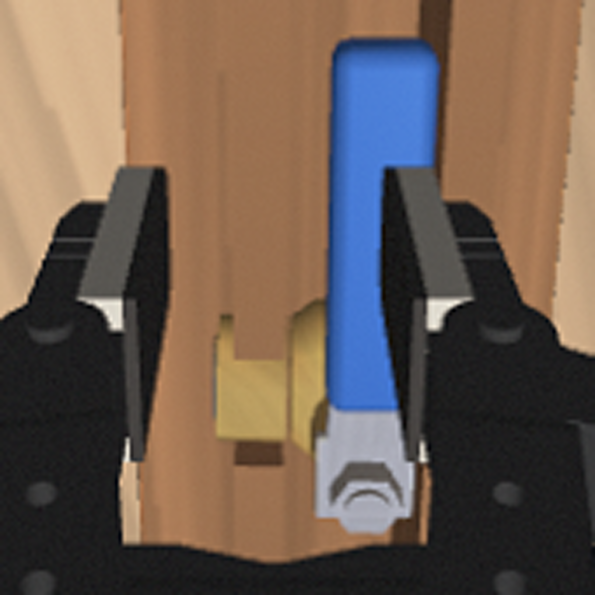

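The crop shows the right fingertip's lower edge (383,180) overlapping the sleeve top without touching it. So the tips still seem to be above the sleeve. I'll work out the tip height from this view.

```bash
python3 - <<'E'
from bench import env
from h import *
W=env.grab_frame("wrist"); o=env.get_obs(); t=o["ee_pos"]; Rm=R.from_rotvec(o["tool_rot"]).as_matrix()
print("eye tool",Rm.T@(np.array(W["eye"])-t),"t",o["t"], W["fov_y"])
P=[(289.4,241.4),(227,238.6)]
for uv in P:
    e,d=ray(W,uv); e=Rm.T@(e-t); d=Rm.T@d
    for w in(.009,.011,.013): print(uv,w,np.round(e+d*(w-e[0])/d[0],4))
# sleeve edges where at top: px
for uv in((180+332/3.5,190+180/3.5),(180+437/3.5,190+100/3.5)):
    for z in(.085,.08,.075):
        print("sleeve",np.round(Rm.T@(atz(W,uv,z)-t),4))
E
```

```text
eye tool [ 0.07670796 -0.00035904 -0.14475389] t 7.6 63.42789484849285
(289.4, 241.4) 0.009 [ 0.009   0.0148 -0.0075]
(289.4, 241.4) 0.011 [ 0.011   0.0143 -0.0116]
(289.4, 241.4) 0.013 [ 0.013   0.0139 -0.0156]
(227, 238.6) 0.009 [ 0.009  -0.0159 -0.0044]
(227, 238.6) 0.011 [ 0.011  -0.0155 -0.0085]
(227, 238.6) 0.013 [ 0.013  -0.015  -0.0127]
sleeve [0.0032 0.0084 0.0042]
sleeve [0.0007 0.0087 0.0092]
sleeve [-0.0017  0.009   0.0142]
sleeve [0.0162 0.0237 0.0042]
sleeve [0.0142 0.0245 0.0092]
sleeve [0.0122 0.0253 0.0142]
```

{"name": "servo_tool", "arguments": {"motion": [[0,0,0,0,0.2,0,0.36],[0,0,0,0,0.39,0,0.36],[0,0,0,0,0.39,0,0.36],[0,0,0,0,0.39,0.1,0.36],[0,0,0,0,0.39,0.2,0.36],[0,0,0,0,0.39,0.28,0.36],[0,0,0,0,0.39,0.28,0.36],[0,0,0,0,0.39,0.28,0.36],[0,0,0,0,0.39,0.28,0.36],[0,0,0,0,0.39,0.28,0.36]]}}

```text
t: 8.6
ee_pos: [0.5961, 0.2009, 0.0782]
tool_rot: [2.479, 1.929, 0.001]
wrist_force: [0.4, -0.1, -0.2]
grip_width: 0.36
grip_force: 0.0
```

```bash
python3 w.py w4;  python3 - <<'E'
import cv2
a=cv2.imread("pics/w4.png")[190:360,180:350]; cv2.imwrite("pics/w4c.png",cv2.resize(a,None,fx=3.5,fy=3.5,interpolation=cv2.INTER_CUBIC))
E
```

```text
[0.59603945 0.20087874 0.07815594] [-0.36729816  0.08506341  0.22463461] 8.65
3340 [259.5511976  263.33832335] [0.5948 0.1948] [0.0638 0.0152] 75.56354522705078
```

View pics/w4c.png

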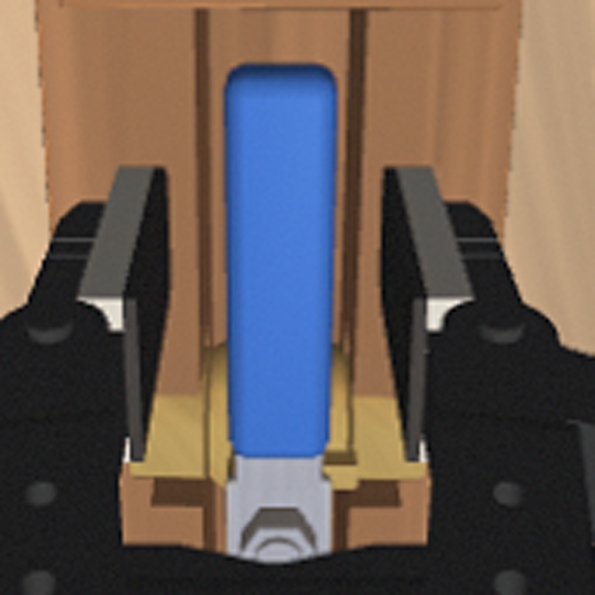

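The crop shows the sleeve (225–335) centred between the fingers (168 and 385), with no contact. I'll push towards open in steps, watching the lever angle.

{"name": "servo_tool", "arguments": {"motion": [[0,0,0,0,-0.06,0,0.36],[0,0,0,0,-0.12,0,0.36],[0,0,0,0,-0.17,0,0.36],[0,0,0,0,-0.2,0,0.36],[0,0,0,0,-0.22,0,0.36],[0,0,0,0,-0.24,0,0.36],[0,0,0,0,-0.24,0,0.36],[0,0,0,0,-0.24,0,0.36],[0,0,0,0,-0.24,0,0.36],[0,0,0,0,-0.24,0,0.36]]}}

```text
t: 9.65
ee_pos: [0.5868, 0.2032, 0.0781]
tool_rot: [2.479, 1.929, 0.0]
wrist_force: [0.4, -0.0, 0.4]
grip_width: 0.358
grip_force: 0.3
```

```bash
python3 w.py w5
```

```text
[0.58674011 0.20318122 0.07802306] [ 0.42671339  0.75002952 -0.28805993] 9.7
3337 [272.08121067 263.3377285 ] [0.5918 0.1955] [0.0642 0.0156] 78.15985870361328
```

{"name": "servo_tool", "arguments": {"motion": [[0,0,0,0,-0.02,0,0.36],[0,0,0,0,-0.04,0,0.36],[0,0,0,0,-0.06,0,0.36],[0,0,0,0,-0.07,0,0.36],[0,0,0,0,-0.07,0,0.36],[0,0,0,0,-0.07,0,0.36],[0,0,0,0,-0.07,0,0.36],[0,0,0,0,-0.07,0,0.36],[0,0,0,0,-0.07,0,0.36],[0,0,0,0,-0.07,0,0.36]]}}

```text
t: 10.7
ee_pos: [0.5845, 0.204, 0.0782]
tool_rot: [2.479, 1.929, 0.002]
wrist_force: [4.8, -0.6, 2.2]
grip_width: 0.36
grip_force: 2.2
```

```bash
python3 w.py w6
```

```text
[0.58448716 0.20403277 0.07823145] [5.06598731 0.54975212 1.74562528] 10.75
3352 [273.40005967 263.30459427] [0.5901 0.1961] [0.0645 0.0152] 78.92423248291016
```

{"name": "servo_tool", "arguments": {"motion": [[0,0,0,0,0.1,0,0.36],[0,0,0,0,0.25,0,0.36],[0,0,0,0,0.36,0,0.36],[0,0,0,0,0.42,0,0.36],[0,0,0,0,0.45,0,0.36],[0,0,0,0,0.48,0,0.36],[0,0,0,0,0.5,0,0.36],[0,0,0,0,0.5,0,0.36],[0,0,0,0,0.5,0,0.36],[0,0,0,0,0.5,0,0.36]]}}

```text
t: 11.75
ee_pos: [0.6032, 0.199, 0.078]
tool_rot: [-2.479, -1.929, 0.0]
wrist_force: [0.0, 0.4, 0.0]
grip_width: 0.36
grip_force: 0.1
```

```bash
python3 w.py w7
```

```text
[0.60320343 0.19900486 0.07803252] [-0.55469362 -0.66027887 -0.81813963] 11.8
3375 [243.34933333 262.82933333] [0.5938 0.1953] [0.0642 0.0152] 75.7535629272461
```

Lever 3 feels sound: it gave about 3.4° before the stem took hold at 5 N, then came back. I'll finish the push to its shut stop, lift off, and move to lever 2.

{"name": "servo_tool", "arguments": {"motion": [[0,0,0,0,0.05,0,0.36],[0,0,0,0,0.05,0,0.36],[0,0,0,0,-0.2,0,0.36],[0,0,0,0,-0.2,-1.0,0.36],[0,0,0,-1.1,-0.19,-1.0,0.36],[0,0,0,-2.2,-0.18,-1.0,0.36],[0,0,0,-3.34,-0.18,-1.0,0.36],[0,0,0,-3.34,-0.18,-1.0,0.36],[0,0,0,-3.34,-0.18,-0.8,0.36],[0,0,0,-3.34,-0.18,-0.6,0.36]]}}

```text
t: 12.8
ee_pos: [0.5636, 0.073, 0.1016]
tool_rot: [-2.477, -1.931, -0.002]
wrist_force: [0.2, 0.6, -0.5]
grip_width: 0.362
grip_force: 0.0
```

```bash
python3 w.py w8
```

```text
[0.56260788 0.07331048 0.10007416] [-0.52858196  1.80810389  0.35565145] 12.85
2043 [262.00342633  31.17033774] [0.5907 0.1753] [0.0281 0.0151] 75.2878189086914
2522 [256.77716098 246.6371927 ] [0.56   0.0652] [0.0626 0.0148] 76.48221588134766
```

{"name": "servo_tool", "arguments": {"motion": [[0,0,0,0,0,0.25,0.36],[0,0,0,0,0,0.45,0.36],[0,0,0,0,0,0.58,0.36],[0,0,0,0,-0.08,0.58,0.36],[0,0,0,0,-0.16,0.58,0.36],[0,0,0,0,-0.2,0.58,0.36],[0,0,0,0,-0.23,0.58,0.36],[0,0,0,0,-0.25,0.58,0.36],[0,0,0,0,-0.25,0.58,0.36],[0,0,0,0,-0.25,0.58,0.36]]}}

```text
t: 13.85
ee_pos: [0.554, 0.0737, 0.079]
tool_rot: [2.479, 1.929, 0.001]
wrist_force: [-0.1, 0.3, 0.1]
grip_width: 0.359
grip_force: 0.1
```

```bash
python3 w.py w9
```

```text
[0.55396136 0.07367219 0.07890288] [ 0.66284666  0.07634006 -0.90338605] 13.9
2068 [285.28820116  26.54206963] [0.5897 0.1716] [0.0207 0.0154] 73.72657012939453
3286 [272.13846622 264.24802191] [0.5587 0.065 ] [0.0643 0.015 ] 77.40420532226562
```

{"name": "servo_tool", "arguments": {"motion": [[0,0,0,0,-0.02,0,0.36],[0,0,0,0,-0.04,0,0.36],[0,0,0,0,-0.06,0,0.36],[0,0,0,0,-0.07,0,0.36],[0,0,0,0,-0.07,0,0.36],[0,0,0,0,-0.07,0,0.36],[0,0,0,0,-0.07,0,0.36],[0,0,0,0,-0.07,0,0.36],[0,0,0,0,-0.07,0,0.36],[0,0,0,0,-0.07,0,0.36]]}}

```text
t: 14.9
ee_pos: [0.5515, 0.0744, 0.0789]
tool_rot: [2.479, 1.929, 0.001]
wrist_force: [2.8, -0.2, 1.0]
grip_width: 0.36
grip_force: 1.5
```

```bash
python3 w.py w10
```

```text
[0.55150368 0.07441428 0.07894445] [2.70518006 0.02440697 0.13474527] 14.95
2088 [291.57136015  26.69348659] [0.5895 0.1716] [0.0207 0.0154] 75.14612579345703
3308 [273.15266022 264.65900846] [0.5568 0.0654] [0.0644 0.0154] 79.19934844970703
```

{"name": "servo_tool", "arguments": {"motion": [[0,0,0,0,-0.01,0,0.36],[0,0,0,0,-0.02,0,0.36],[0,0,0,0,-0.03,0,0.36],[0,0,0,0,-0.03,0,0.36],[0,0,0,0,-0.03,0,0.36],[0,0,0,0,-0.03,0,0.36],[0,0,0,0,-0.03,0,0.36],[0,0,0,0,-0.03,0,0.36],[0,0,0,0,-0.03,0,0.36],[0,0,0,0,-0.03,0,0.36]]}}

```text
t: 15.95
ee_pos: [0.5503, 0.0748, 0.0789]
tool_rot: [2.479, 1.929, 0.001]
wrist_force: [4.7, 0.2, 1.9]
grip_width: 0.361
grip_force: 2.5
```

```bash
python3 w.py w11
```

```text
[0.55036732 0.0748585  0.07894578] [5.13726804 0.96515059 2.40729619] 16.0
2100 [294.49904762  26.90142857] [0.5895 0.1717] [0.0207 0.0155] 75.5508041381836
3299 [273.67293119 264.80418309] [0.556  0.0656] [0.0644 0.0157] 78.86971282958984
```

{"name": "servo_tool", "arguments": {"motion": [[0,0,0,0,0.1,0,0.36],[0,0,0,0,0.25,0,0.36],[0,0,0,0,0.36,0,0.36],[0,0,0,0,0.42,0,0.36],[0,0,0,0,0.45,0,0.36],[0,0,0,0,0.48,0,0.36],[0,0,0,0,0.5,0,0.36],[0,0,0,0,0.53,0,0.36],[0,0,0,0,0.53,0,0.36],[0,0,0,0,0.53,0,0.36]]}}

```text
t: 17.0
ee_pos: [0.5705, 0.0695, 0.0788]
tool_rot: [-2.479, -1.929, -0.0]
wrist_force: [-1.1, -0.4, -0.2]
grip_width: 0.361
grip_force: 0.1
```

```bash
python3 w.py w12
```

```text
[0.57051575 0.06951576 0.07885782] [0.01463052 0.07715725 0.41546512] 17.05
2050 [243.91219512  26.54878049] [0.5899 0.1715] [0.0204 0.0153] 74.22953796386719
3333 [243.46894689 264.51905191] [0.5609 0.0642] [0.0639 0.0155] 74.86882781982422
```

{"name": "servo_tool", "arguments": {"motion": [[0,0,0,0,0.04,0,0.36],[0,0,0,0,0.05,0,0.36],[0,0,0,0,-0.2,0,0.36],[0,0,0,0,-0.22,-1.0,0.36],[0,0,0,-1.1,-0.23,-1.0,0.36],[0,0,0,-2.2,-0.23,-1.0,0.36],[0,0,0,-3.37,-0.23,-1.0,0.36],[0,0,0,-3.37,-0.23,-1.0,0.36],[0,0,0,-3.37,-0.23,-0.8,0.36],[0,0,0,-3.37,-0.23,-0.6,0.36]]}}

```text
t: 18.05
ee_pos: [0.5286, -0.0574, 0.1023]
tool_rot: [-2.478, -1.931, -0.002]
wrist_force: [0.1, 0.7, -0.1]
grip_width: 0.358
grip_force: 0.0
```

```bash
python3 w.py w13
```

```text
[ 0.52780393 -0.05684067  0.10094815] [ 0.22949373  0.47649606 -0.60551735] 18.1
2034 [263.70009833  31.21091445] [0.5567 0.0447] [0.0282 0.0151] 75.37767028808594
2484 [259.21376812 246.21215781] [ 0.5269 -0.0657] [0.0621 0.0146] 75.20169067382812
```

{"name": "servo_tool", "arguments": {"motion": [[0,0,0,0,0,0.25,0.36],[0,0,0,0,0,0.45,0.36],[0,0,0,0,0,0.57,0.36],[0,0,0,0,-0.08,0.57,0.36],[0,0,0,0,-0.15,0.57,0.36],[0,0,0,0,-0.19,0.57,0.36],[0,0,0,0,-0.22,0.57,0.36],[0,0,0,0,-0.23,0.57,0.36],[0,0,0,0,-0.23,0.57,0.36],[0,0,0,0,-0.23,0.57,0.36]]}}

```text
t: 19.1
ee_pos: [0.5196, -0.0567, 0.0801]
tool_rot: [2.479, 1.929, 0.0]
wrist_force: [-0.6, 0.1, 0.7]
grip_width: 0.358
grip_force: 0.1
```

{"name": "servo_tool", "arguments": {"motion": [[0,0,0,0,-0.02,0,0.36],[0,0,0,0,-0.04,0,0.36],[0,0,0,0,-0.06,0,0.36],[0,0,0,0,-0.06,0,0.36],[0,0,0,0,-0.06,0,0.36],[0,0,0,0,-0.06,0,0.36],[0,0,0,0,-0.06,0,0.36],[0,0,0,0,-0.06,0,0.36],[0,0,0,0,-0.06,0,0.36],[0,0,0,0,-0.06,0,0.36]]}}

```text
t: 20.1
ee_pos: [0.5172, -0.056, 0.08]
tool_rot: [-2.479, -1.929, -0.0]
wrist_force: [-0.3, -0.0, -0.3]
grip_width: 0.365
grip_force: 0.0
```

```bash
python3 w.py w14
```

```text
[ 0.51718923 -0.05605756  0.0799918 ] [ 1.01215449 -0.67770376 -0.28958179] 20.15
2091 [291.68149211  26.8914395 ] [0.5554 0.0412] [0.0211 0.0154] 73.99771881103516
3237 [271.38214396 264.22428174] [ 0.5215 -0.0652] [0.0643 0.0152] 80.80962371826172
```

{"name": "servo_tool", "arguments": {"motion": [[0,0,0,0,-0.02,0,0.36],[0,0,0,0,-0.04,0,0.36],[0,0,0,0,-0.06,0,0.36],[0,0,0,0,-0.08,0,0.36],[0,0,0,0,-0.08,0,0.36],[0,0,0,0,-0.08,0,0.36],[0,0,0,0,-0.08,0,0.36],[0,0,0,0,-0.08,0,0.36],[0,0,0,0,-0.08,0,0.36],[0,0,0,0,-0.08,0,0.36]]}}

```text
t: 21.15
ee_pos: [0.5141, -0.0553, 0.08]
tool_rot: [-2.479, -1.929, 0.0]
wrist_force: [-0.3, 0.8, -0.2]
grip_width: 0.36
grip_force: 0.0
```

{"name": "servo_tool", "arguments": {"motion": [[0,0,0,0,-0.02,0,0.36],[0,0,0,0,-0.04,0,0.36],[0,0,0,0,-0.06,0,0.36],[0,0,0,0,-0.08,0,0.36],[0,0,0,0,-0.08,0,0.36],[0,0,0,0,-0.08,0,0.36],[0,0,0,0,-0.08,0,0.36],[0,0,0,0,-0.08,0,0.36],[0,0,0,0,-0.08,0,0.36],[0,0,0,0,-0.08,0,0.36]]}}

```text
t: 22.15
ee_pos: [0.5109, -0.0545, 0.08]
tool_rot: [-2.479, -1.929, 0.0]
wrist_force: [0.1, 0.0, -0.3]
grip_width: 0.361
grip_force: 0.0
```

```bash
python3 w.py w15
```

```text
[ 0.51098841 -0.05451046  0.07999388] [ 0.46280419 -1.24298337  0.1598288 ] 22.2
2088 [306.60967433  26.85009579] [0.5552 0.0413] [0.0211 0.0155] 74.05509185791016
3216 [270.93345771 266.07960199] [ 0.5154 -0.0646] [0.0643 0.0154] 87.67040252685547
```

{"name": "servo_tool", "arguments": {"motion": [[0,0,0,0,-0.02,0,0.36],[0,0,0,0,-0.04,0,0.36],[0,0,0,0,-0.06,0,0.36],[0,0,0,0,-0.07,0,0.36],[0,0,0,0,-0.07,0,0.36],[0,0,0,0,-0.07,0,0.36],[0,0,0,0,-0.07,0,0.36],[0,0,0,0,-0.07,0,0.36],[0,0,0,0,-0.07,0,0.36],[0,0,0,0,-0.07,0,0.36]]}}

```text
t: 23.2
ee_pos: [0.5083, -0.0539, 0.08]
tool_rot: [2.48, 1.929, 0.0]
wrist_force: [0.1, -1.3, 0.2]
grip_width: 0.359
grip_force: 0.1
```

{"name": "servo_tool", "arguments": {"motion": [[0,0,0,0,-0.02,0,0.36],[0,0,0,0,-0.04,0,0.36],[0,0,0,0,-0.05,0,0.36],[0,0,0,0,-0.05,0,0.36],[0,0,0,0,-0.05,0,0.36],[0,0,0,0,-0.05,0,0.36],[0,0,0,0,-0.05,0,0.36],[0,0,0,0,-0.05,0,0.36],[0,0,0,0,-0.05,0,0.36],[0,0,0,0,-0.05,0,0.36]]}}

```text
t: 24.2
ee_pos: [0.5065, -0.0534, 0.08]
tool_rot: [2.479, 1.929, 0.0]
wrist_force: [1.6, -1.2, 0.3]
grip_width: 0.359
grip_force: 1.1
```

Lever 1 swung freely through about 14–15° before any resistance, so it is the worn one. I'll bring it back to shut.

{"name": "servo_tool", "arguments": {"motion": [[0,0,0,0,0.15,0,0.36],[0,0,0,0,0.3,0,0.36],[0,0,0,0,0.4,0,0.36],[0,0,0,0,0.5,0,0.36],[0,0,0,0,0.58,0,0.36],[0,0,0,0,0.65,0,0.36],[0,0,0,0,0.71,0,0.36],[0,0,0,0,0.75,0,0.36],[0,0,0,0,0.78,0,0.36],[0,0,0,0,0.78,0,0.36]]}}

```text
t: 25.2
ee_pos: [0.5366, -0.061, 0.08]
tool_rot: [-2.479, -1.929, -0.0]
wrist_force: [0.7, 0.7, 0.5]
grip_width: 0.361
grip_force: 0.0
```

```bash
python3 w.py w16
```

```text
[ 0.53658962 -0.06102911  0.07999277] [ 0.08981735 -0.07327231 -0.01754638] 25.25
2061 [243.3939835  27.0004852] [0.5559 0.0411] [0.021  0.0151] 74.24462890625
3278 [243.53172666 263.89505796] [ 0.5269 -0.0664] [0.0642 0.0155] 75.23578643798828
```

{"name": "servo_tool", "arguments": {"motion": [[0,0,0,0,0.04,0,0.36],[0,0,0,0,0.05,0,0.36],[0,0,0,0,-0.2,0,0.36],[0,0,0,-0.3,-0.2,0,0.36],[0,0,0,-0.67,-0.2,0,0.36],[0,0,0,-0.67,-0.2,0.06,0.36],[0,0,0,-0.67,-0.2,0.12,0.36],[0,0,0,-0.67,-0.2,0.18,0.36],[0,0,0,-0.67,-0.2,0.24,0.36],[0,0,0,-0.67,-0.2,0.24,0.36]]}}

```text
t: 26.25
ee_pos: [0.5221, -0.0843, 0.07]
tool_rot: [-2.478, -1.93, 0.0]
wrist_force: [0.7, 0.3, -0.6]
grip_width: 0.363
grip_force: 0.0
```

```bash
python3 w.py w17;  python3 - <<'E'
import cv2
a=cv2.imread("pics/w17.png")[190:360,180:350]; cv2.imwrite("pics/w17c.png",cv2.resize(a,None,fx=3.5,fy=3.5,interpolation=cv2.INTER_CUBIC))
E
```

```text
[ 0.52217217 -0.08448472  0.07013407] [ 0.46991691 -0.17928629 -0.00897365] 26.3
4274 [264.20846982 225.01941975] [ 0.5287 -0.0674] [0.0633 0.0154] 73.56305694580078
```

View pics/w17c.png

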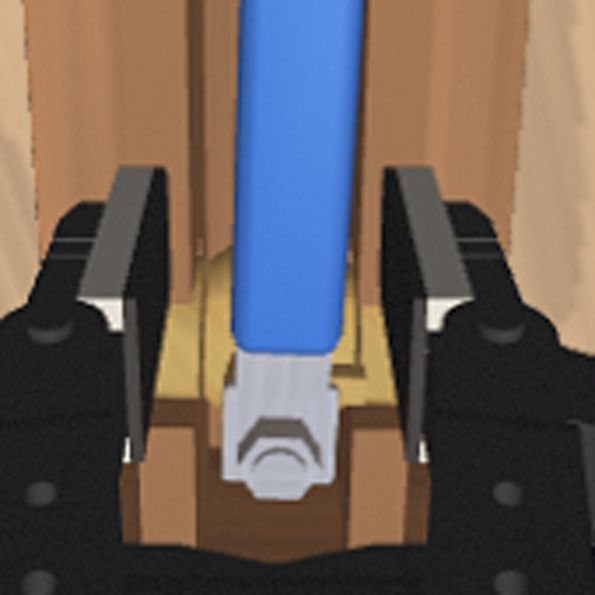

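The crop shows the fingers (168 and 385) either side of the sleeve (235–350), just outboard of the hub, with no contact. I'll close at this height.

{"name": "servo_tool", "arguments": {"motion": [[0,0,0,0,0,0,0.28],[0,0,0,0,0,0,0.22],[0,0,0,0,0,0,0.15],[0,0,0,0,0,0,0.1],[0,0,0,0,0,0,0.05],[0,0,0,0,0,0,0.05],[0,0,0,0,0,0,0.05],[0,0,0,0,0,0,0.05],[0,0,0,0,0,0,0.05],[0,0,0,0,0,0,0.05]], "force": 60}}

```text
t: 27.3
ee_pos: [0.5227, -0.0848, 0.0706]
tool_rot: [2.479, 1.929, 0.001]
wrist_force: [1.7, 1.6, 4.5]
grip_width: 0.161
grip_force: 59.0
```

```bash
python3 w.py w18;  python3 - <<'E'
import cv2
a=cv2.imread("pics/w18.png")[190:360,180:350]; cv2.imwrite("pics/w18c.png",cv2.resize(a,None,fx=3.5,fy=3.5,interpolation=cv2.INTER_CUBIC))
E
```

```text
[ 0.52266382 -0.08478614  0.07057117] [0.83017084 1.41763783 5.20519092] 27.35
4179 [257.96338837 223.83369227] [ 0.5266 -0.067 ] [0.0631 0.0157] 75.76961517333984
```

View pics/w18c.png

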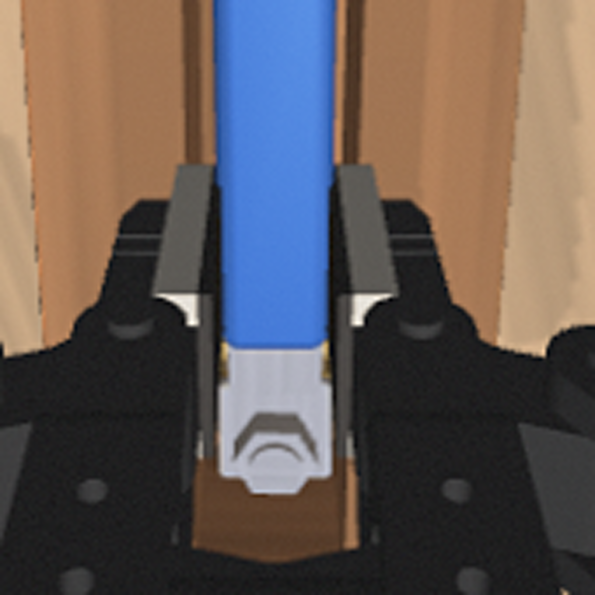

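The crop shows both pads closed on the sleeve (215 and 335) just outboard of the hub, with grip at 59 N. I'll lift straight up.

{"name": "servo_tool", "arguments": {"motion": [[0,0,0,0,0,-0.05,0.05],[0,0,0,0,0,-0.15,0.05],[0,0,0,0,0,-0.35,0.05],[0,0,0,0,0,-0.6,0.05],[0,0,0,0,0,-0.9,0.05],[0,0,0,0,0,-1.3,0.05],[0,0,0,0,0,-1.7,0.05],[0,0,0,0,0,-2.1,0.05],[0,0,0,0,0,-2.4,0.05],[0,0,0,0,0,-2.5,0.05]], "force": 70}}

```text
t: 28.35
ee_pos: [0.5229, -0.0852, 0.1722]
tool_rot: [2.478, 1.928, 0.003]
wrist_force: [-1.0, 0.3, -2.3]
grip_width: 0.164
grip_force: 71.4
```

```bash
python3 - <<'E'
from bench import env
from h import *
S=env.grab_frame("side");o=env.get_obs();print(o["ee_pos"],o["wrist_force"],o["moment"],o["grip_width"],o["grip_force"],o["t"])
cv2.imwrite("pics/s1.png",cv2.resize(S["color"][110:280,190:390],(800,600*680//600-80),interpolation=cv2.INTER_CUBIC))
E
```

```text
[ 0.52286052 -0.0851762   0.17196875] [ 0.17309553  0.25825176 -2.06995876] [ 0.16830276 -0.07102458  0.0132334 ] 0.15552081889903777 71.37419700622559 28.4
```

View pics/s1.png

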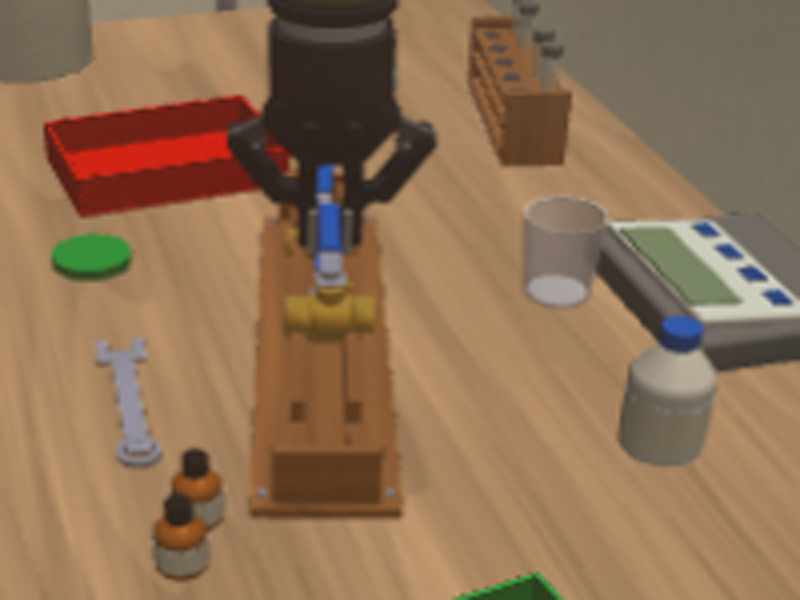

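The picture shows the valve (330,312) lifted clear of the rack and hanging level in the gripper. The other two levers stay behind in the rack, and the red tray is at (165,155). I'll carry it over to the tray now.

{"name": "servo_tool", "arguments": {"motion": [[0,0,-0.13,0.45,-0.14,-0.1,0.05],[0,0,-0.4,1.34,-0.43,-0.1,0.05],[0,0,-0.73,2.46,-0.79,-0.1,0.05],[0,0,-1.06,3.58,-1.15,-0.1,0.05],[0,0,-1.39,4.7,-1.51,-0.1,0.05],[0,0,-1.73,5.82,-1.87,-0.1,0.05],[0,0,-2.06,6.94,-2.23,-0.1,0.05],[0,0,-2.39,8.06,-2.59,-0.1,0.05],[0,0,-2.72,9.18,-2.95,-0.1,0.05],[0,0,-3.0,10.1,-3.24,-0.1,0.05]]}}

```text
t: 29.4
ee_pos: [0.4945, 0.3417, 0.1737]
tool_rot: [-2.142, -2.296, 0.001]
wrist_force: [1.0, 0.9, -1.7]
grip_width: 0.161
grip_force: 71.4
```

{"name": "servo_tool", "arguments": {"motion": [[0,0,0,0,0,0,0.05],[0,0,0,0,0,0,0.05],[0,0,0,0,0,0,0.05],[0,0,0,0,0,0,0.05],[0,0,0,0,0,0,0.05],[0,0,0,0,0,0,0.05],[0,0,0,0,0,0,0.05],[0,0,0,0,0,0,0.05],[0,0,0,0,0,0,0.05],[0,0,0,0,0,0,0.05]]}}

```text
t: 30.4
ee_pos: [0.4959, 0.3385, 0.1744]
tool_rot: [-2.147, -2.293, -0.0]
wrist_force: [-0.6, -0.8, -3.1]
grip_width: 0.161
grip_force: 71.4
```

```bash
python3 - <<'E'
from bench import env
from h import *
W=env.grab_frame("wrist");o=env.get_obs();t=o["ee_pos"]
v=R.from_rotvec(o["tool_rot"]).as_matrix(); yaw=np.degrees(np.arctan2(v[1,1],v[0,1]))
print(t,yaw,o["wrist_force"],o["grip_width"],o["grip_force"],o["t"])
for p in("wrist","top"):
    I=W if p=="wrist" else env.grab_frame("top")
    hsv=cv2.cvtColor(I["color"],cv2.COLOR_BGR2HSV); m=cv2.inRange(hsv,(0,150,60),(8,255,255))|cv2.inRange(hsv,(172,150,60),(180,255,255))
    k,lab,st,ce=cv2.connectedComponentsWithStats(m)
    for i in range(1,k):
        if st[i,4]>400:
            uv=np.argwhere(lab==i)[::5,::-1]; P=np.array([atz(I,q,.045)[:2] for q in uv]).astype(np.float32)
            c,wh,a=cv2.minAreaRect(P); print(p,st[i],np.round(c,4),np.round(wh,3),round(a,1))
# lever seen by wrist
hsv=cv2.cvtColor(W["color"],cv2.COLOR_BGR2HSV); m=cv2.inRange(hsv,(100,110,50),(128,255,255)); print(m.sum()//255, np.argwhere(m>0).mean(0))
E
python3 u.py 0 0 0 0 0 0 0 0
```

```text
[0.49590279 0.33849712 0.17442505] 3.7726299924164963 [ 0.601021    0.47785346 -2.62226649] 0.1638386202615201 71.42799854278564 30.45
wrist [   0   37   98  128 9029] [0.2887 0.3993] [0.099 0.091] 17.1
wrist [  140    43   242   168 34877] [0.4961 0.3854] [0.199 0.139] 5.7
top [135 184  24  33 554] [0.4488 0.333 ] [0.066 0.101] 89.6
4203 [225.38091839 259.66500119]
rz -0.000  x 0.000 y 0.000 z -0.000
```

{"name": "servo_tool", "arguments": {"motion": [[0,0,-0.1,0.4,0.03,0,0.05],[0,0,-0.2,0.9,0.06,0.1,0.05],[0,0,-0.32,1.17,0.08,0.4,0.05],[0,0,-0.32,1.17,0.08,0.9,0.05],[0,0,-0.32,1.17,0.08,1.4,0.05],[0,0,-0.32,1.17,0.08,1.9,0.05],[0,0,-0.32,1.17,0.08,2.3,0.05],[0,0,-0.32,1.17,0.08,2.6,0.05],[0,0,-0.32,1.17,0.08,2.8,0.05],[0,0,-0.32,1.17,0.08,2.92,0.05]]}}

```text
t: 31.5
ee_pos: [0.496, 0.3855, 0.057]
tool_rot: [-2.108, -2.329, 0.0]
wrist_force: [0.6, -0.3, -3.4]
grip_width: 0.162
grip_force: 71.4
```

{"name": "servo_tool", "arguments": {"motion": [[0,0,0,0,0,0.03,0.05],[0,0,0,0,0,0.06,0.05],[0,0,0,0,0,0.08,0.05],[0,0,0,0,0,0.08,0.05],[0,0,0,0,0,0.08,0.05],[0,0,0,0,0,0.08,0.05],[0,0,0,0,0,0.08,0.05],[0,0,0,0,0,0.08,0.05],[0,0,0,0,0,0.08,0.05],[0,0,0,0,0,0.08,0.05]]}}

```text
t: 32.5
ee_pos: [0.4961, 0.3854, 0.0544]
tool_rot: [-2.108, -2.329, -0.0]
wrist_force: [0.9, 0.3, -3.0]
grip_width: 0.165
grip_force: 71.4
```

Still hanging free (−3 N). I'll go down in small steps until it touches.

{"name": "servo_tool", "arguments": {"motion": [[0,0,0,0,0,0.02,0.05],[0,0,0,0,0,0.04,0.05],[0,0,0,0,0,0.06,0.05],[0,0,0,0,0,0.08,0.05],[0,0,0,0,0,0.08,0.05],[0,0,0,0,0,0.08,0.05],[0,0,0,0,0,0.08,0.05],[0,0,0,0,0,0.08,0.05],[0,0,0,0,0,0.08,0.05],[0,0,0,0,0,0.08,0.05]]}}

```text
t: 33.5
ee_pos: [0.4961, 0.3853, 0.0513]
tool_rot: [-2.109, -2.329, -0.0]
wrist_force: [0.0, -0.3, -1.7]
grip_width: 0.165
grip_force: 71.4
```

{"name": "servo_tool", "arguments": {"motion": [[0,0,0,0,0,0.02,0.05],[0,0,0,0,0,0.04,0.05],[0,0,0,0,0,0.05,0.05],[0,0,0,0,0,0.05,0.05],[0,0,0,0,0,0.05,0.05],[0,0,0,0,0,0.05,0.05],[0,0,0,0,0,0.05,0.05],[0,0,0,0,0,0.05,0.05],[0,0,0,0,0,0.05,0.05],[0,0,0,0,0,0.05,0.05]]}}

```text
t: 34.5
ee_pos: [0.4961, 0.3854, 0.0493]
tool_rot: [-2.109, -2.329, -0.0]
wrist_force: [-0.1, 0.1, -3.4]
grip_width: 0.161
grip_force: 71.4
```

{"name": "servo_tool", "arguments": {"motion": [[0,0,0,0,0,0.02,0.05],[0,0,0,0,0,0.03,0.05],[0,0,0,0,0,0.04,0.05],[0,0,0,0,0,0.04,0.05],[0,0,0,0,0,0.04,0.05],[0,0,0,0,0,0.04,0.05],[0,0,0,0,0,0.04,0.05],[0,0,0,0,0,0.04,0.05],[0,0,0,0,0,0.04,0.05],[0,0,0,0,0,0.04,0.05]]}}

```text
t: 35.5
ee_pos: [0.4962, 0.386, 0.048]
tool_rot: [-2.108, -2.329, -0.002]
wrist_force: [-0.5, 2.1, 5.6]
grip_width: 0.16
grip_force: 72.4
```

{"name": "servo_tool", "arguments": {"motion": [[0,0,0,0,0,0.02,0.05],[0,0,0,0,0,0.03,0.05],[0,0,0,0,0,0.04,0.05],[0,0,0,0,0,0.04,0.05],[0,0,0,0,0,0.04,0.05],[0,0,0,0,0,0.04,0.05],[0,0,0,0,0,0.04,0.05],[0,0,0,0,0,0.04,0.05],[0,0,0,0,0,0.04,0.05],[0,0,0,0,0,0.04,0.05]]}}

```text
t: 36.5
ee_pos: [0.4963, 0.3867, 0.0473]
tool_rot: [-2.108, -2.329, -0.004]
wrist_force: [-2.3, 2.2, 11.0]
grip_width: 0.164
grip_force: 73.2
```

Touched down (5.6 N, then 11 N upward). I'll release gradually.

{"name": "servo_tool", "arguments": {"motion": [[0,0,0,0,0,-0.04,0.16],[0,0,0,0,0,-0.04,0.18],[0,0,0,0,0,-0.04,0.2],[0,0,0,0,0,-0.04,0.22],[0,0,0,0,0,-0.04,0.26],[0,0,0,0,0,-0.04,0.32],[0,0,0,0,0,-0.04,0.4],[0,0,0,0,0,-0.04,0.45],[0,0,0,0,0,-0.04,0.45],[0,0,0,0,0,-0.04,0.45]], "force": 20}}

```text
t: 37.5
ee_pos: [0.496, 0.3854, 0.0476]
tool_rot: [-2.108, -2.329, -0.0]
wrist_force: [0.3, -0.2, -0.2]
grip_width: 0.449
grip_force: 0.0
```

```bash
python3 w.py w20
```

```text
[0.49604846 0.38538718 0.04767297] [-0.03459983 -0.1738035   0.78707527] 37.55
3261 [258.51303281 178.57283042] [0.4912 0.4328] [0.0105 0.0422] 5.676713466644287
```

{"name": "servo_tool", "arguments": {"motion": [[0,0,0,0,0,-0.1,0.45],[0,0,0,0,0,-0.3,0.45],[0,0,0,0,0,-0.6,0.45],[0,0,0,0,0,-1.1,0.45],[0,0,0,0,0,-1.8,0.45],[0,0,0,0,0,-2.6,0.45],[0,0,0,0,0,-3.4,0.45],[0,0,0,0,0,-4.2,0.45],[0,0,0,0,0,-5.0,0.45],[0,0,0,0,0,-5.0,0.45]]}}

```text
t: 38.55
ee_pos: [0.4987, 0.3872, 0.2539]
tool_rot: [2.108, 2.327, 0.017]
wrist_force: [-0.1, 0.0, -0.2]
grip_width: 0.447
grip_force: 0.0
```

```bash
python3 - <<'E'
from bench import env
from h import *
o=env.get_obs(); print(o["ee_pos"],o["wrist_force"],o["t"])
W=env.grab_frame("wrist");S=env.grab_frame("side")
def blobs(I,lo,hi,z,mn,n):
    m=cv2.inRange(cv2.cvtColor(I["color"],cv2.COLOR_BGR2HSV),lo,hi); k,lab,st,ce=cv2.connectedComponentsWithStats(m)
    for i in range(1,k):
        if st[i,4]>mn:
            uv=np.argwhere(lab==i)[::3,::-1]; P=np.array([atz(I,q,z)[:2] for q in uv]).astype(np.float32)
            c,wh,a=cv2.minAreaRect(P); print(n,st[i,4],ce[i].round(),np.round(c,3),np.round(wh,3),round(a,1))
blobs(W,(100,110,50),(128,255,255),.045,100,"blueW"); blobs(W,(16,100,50),(32,255,255),.02,100,"brassW")
blobs(W,(0,150,60),(8,255,255),.045,2000,"redW")
blobs(S,(105,120,60),(125,255,255),.082,20,"blueS")
for l in("sleeve_1","place_1","spanner","reagent_1","jar_lid"): print(l,[(np.round(r["point"]).tolist(),round(r["conf"],2)) for r in env.pinpoint(l,S)])
print(env.get_obs()["t"])
E
```

```text
[0.49871222 0.38716381 0.25387382] [-0.14478148  0.03753159 -0.17378254] 38.55
blueW 632 [254. 136.] [0.492 0.422] [0.014 0.057] 5.1
brassW 643 [254. 189.] [0.498 0.353] [0.056 0.028] 5.5
brassW 371 [292. 338.] [0.576 0.124] [0.035 0.045] 83.5
redW 9260 [ 58. 141.] [0.263 0.394] [0.145 0.092] 17.1
redW 18071 [254. 163.] [0.495 0.385] [0.198 0.139] 5.6
blueS 60 [142.  40.] [0.148 2.407] [0.052 0.272] 2.7
blueS 22 [192.  85.] [0.42  1.082] [0.034 0.035] 73.3
blueS 36 [270. 159.] [0.598 0.199] [0.057 0.01 ] 74.9
blueS 50 [271. 180.] [0.563 0.068] [0.059 0.012] 74.9
blueS 55 [360. 203.] [ 0.772 -0.117] [0.04  0.022] 72.3
blueS 87 [460. 374.] [ 0.711 -0.641] [0.006 0.047] 13.1
sleeve_1 [([268.0, 181.0], 0.91), ([270.0, 158.0], 0.82), ([271.0, 207.0], 0.64)]
place_1 [([268.0, 234.0], 0.97), ([270.0, 208.0], 0.67), ([267.0, 180.0], 0.62)]
spanner [([221.0, 226.0], 0.65)]
reagent_1 [([232.0, 271.0], 0.77), ([236.0, 257.0], 0.56), ([273.0, 207.0], 0.33)]
jar_lid [([214.0, 186.0], 0.74)]
38.9
```

```bash
python3 -c "
from bench import env
print(env.close_job())"
```

```text
the job is handed in; nothing more can be done
None
```

The valve at place_1 had the worn lever (about 14–15° free; the other two gave 3–4°), so I set it down in the larger red tray, left the other two shut in the rack, and handed the job in at about 39 s.

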